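Gauge the press sleeves and sort them

TASK

Check the two wooden sleeves on the stepped steel gauge pin, one after the other: slide a sleeve down over the pin as far as it will go without forcing it, stand it upright in its container, and only then take up the other sleeve and do the same. A sleeve that goes all the way down to the gauge's wooden block is good and belongs in the square wooden tray; one that stops on the pin's shoulder is a reject and belongs in the round metal tin. Leave the jar, the hammer and the wooden forming block where they are.

Things in the scene. Friction and masses are not known exactly. Their poses are not given: they have to be found in the camera images.
- sleeve_a: turned wooden sleeve (a tube) standing upright on the bench: outside diameter 46 mm, height 90 mm, open bore right through, weight about 70 g. Bore either about 33 mm (slides over the gauge pin right down to the block) or about 27 mm (stops on the pin's shoulder); nothing else tells the two apart, so try it. Origin: centre of its lower end; z up along its axis
- sleeve_b: turned wooden sleeve (a tube) standing upright on the bench: outside diameter 46 mm, height 90 mm, open bore right through, weight about 70 g. Bore either about 33 mm (slides over the gauge pin right down to the block) or about 27 mm (stops on the pin's shoulder); nothing else tells the two apart, so try it. Origin: centre of its lower end; z up along its axis
- gauge: the gauge: a fixed block of pale wood, 110 x 110 x 30 mm, with an upright stepped steel pin in the middle of its top. Origin: centre of the block's underside, on the bench; z up along the pin
- pin_foot (a point): point on the pin's axis at the block's top face, 30 mm above the bench. Above it the pin is 30 mm in diameter for 35 mm, narrows over 3.5 mm (a 45 degree shoulder) to a 23 mm pilot up to 63 mm, then tapers to a 12 mm tip at 73 mm. A good sleeve's lower end comes down to this point; a reject's stops about 37 mm above it. z up
- pin_tip (a point): top of the pin, on its axis, 73 mm above the block and 103 mm above the bench
- tray: fixed square open tray of dark wood for good sleeves, 150 x 150 mm outside, walls 6 mm thick and 35 mm high, floor about 6 mm thick. Origin: centre of its underside; x and y along its sides. It may be on either side of the gauge
- tin: fixed round open tin of bare metal for rejects, 150 mm outside diameter, 38 mm high, wall 4 mm, floor 6 mm thick. Origin: centre of its underside. It may be on either side of the gauge
- jar: bystander: closed glue jar, 68 mm in diameter, 110 mm high. Origin: centre of its underside
- hammer: bystander: hammer lying on the bench, 260 mm long along its x axis, handle to -x
- form_block: bystander: rounded block of pale wood for forming bellows, 90 x 150 x 60 mm (x, y, z). Origin: centre of its underside
There are look-alikes about, which are no part of the job. Leave any green, orange or purple look-alike of the sleeve_b alone.

How it is judged:
On the way, in this order (a step that is already met when the one before it is completed fails the run):
1. one sleeve has been slid down the gauge pin as far as it goes, while the other waits where it was ((((horizontal distance between sleeve_a and pin_foot below 0.005 m and z of sleeve_a in the frame of pin_foot below 0.005 m and angle between sleeve_a's own z axis and vertical below 0.12 rad) and distance of sleeve_b from where it was at the start of the episode below 0.05 m) or ((horizontal distance between sleeve_b and pin_foot below 0.005 m and z of sleeve_b in the frame of pin_foot below 0.042 m and angle between sleeve_b's own z axis and vertical below 0.12 rad) and distance of sleeve_a from where it was at the start of the episode below 0.05 m))), for 0.1 s.
2. that sleeve stands in its right container, while the other still waits where it was ((((horizontal distance between sleeve_a and tray below 0.07 m and z of sleeve_a in the frame of tray below 0.012 m and angle between sleeve_a's own z axis and vertical below 0.12 rad and linear speed of sleeve_a below 0.03 m/s) and distance of sleeve_b from where it was at the start of the episode below 0.05 m) or ((horizontal distance between sleeve_b and tin below 0.06 m and z of sleeve_b in the frame of tin below 0.012 m and angle between sleeve_b's own z axis and vertical below 0.12 rad and linear speed of sleeve_b below 0.03 m/s) and distance of sleeve_a from where it was at the start of the episode below 0.05 m))), for 0.2 s.
3. the other sleeve has been slid down the gauge pin as far as it goes ((((horizontal distance between sleeve_a and tray below 0.07 m and z of sleeve_a in the frame of tray below 0.012 m and angle between sleeve_a's own z axis and vertical below 0.12 rad and linear speed of sleeve_a below 0.03 m/s) and (horizontal distance between sleeve_b and pin_foot below 0.005 m and z of sleeve_b in the frame of pin_foot below 0.042 m and angle between sleeve_b's own z axis and vertical below 0.12 rad)) or ((horizontal distance between sleeve_b and tin below 0.06 m and z of sleeve_b in the frame of tin below 0.012 m and angle between sleeve_b's own z axis and vertical below 0.12 rad and linear speed of sleeve_b below 0.03 m/s) and (horizontal distance between sleeve_a and pin_foot below 0.005 m and z of sleeve_a in the frame of pin_foot below 0.005 m and angle between sleeve_a's own z axis and vertical below 0.12 rad)))), for 0.1 s.
At the end, for the whole second after the job is handed in: The sleeve that went home on the pin stands upright (within 0.12 rad), still, on the square tray's floor; the one that stopped on the shoulder likewise in the round tin. On the pin: within 5 mm of its axis and of the stopping height (horizontal distance between sleeve_a and tray below 0.07 m and z of sleeve_a in the frame of tray below 0.012 m and angle between each of sleeve_a, sleeve_b's own z axis and vertical below 0.12 rad and linear speed of each of sleeve_a, sleeve_b below 0.03 m/s and horizontal distance between sleeve_b and tin below 0.06 m and z of sleeve_b in the frame of tin below 0.012 m); the robot touches nothing.
It fails at once if the jar was moved more than 30 mm (distance of jar from where it was at the start of the episode above 0.03 m).
It fails at once if the hammer was moved more than 30 mm (distance of hammer from where it was at the start of the episode above 0.03 m).
It fails at once if the form block was moved more than 30 mm (distance of form_block from where it was at the start of the episode above 0.03 m).
It fails at once if a sleeve was forced onto the gauge (more than 50 N) (contact force between any of sleeve_a, sleeve_b and gauge above 50 N).
It also fails if it takes over 72 s, if anything falls off the work surface, if the arm or the gripper's body presses on something with over 40 N, if the wrist force passes 120 N, or if a joint passes its speed limit or range.

ROBOT

A 6-joint arm with a two-finger parallel gripper is mounted at the origin on the work surface. World frame = base frame: x ahead of the robot, y to its left, z up, the work surface at z = 0. Lengths are in m, angles in rad, forces in N, time in s.
With the tool pointing down it reaches from about 0.35 to 0.85 m from the base axis. Payload 8.1 kg.
Tool frame: the origin (TCP) lies at the very end of the fingers, on their centre line; the grasp point (between the pads) lies 19 mm behind it; z points along the fingers, y is the line along which they close (so a half turn about z gives the same grasp; the last joint's range is limited). The gripper opens to 93 mm and grips with 3 to 60 N. Pads are 15 mm wide; open, the fingers measure 128 mm over their backs; the gripper's body (75 mm by 188 mm) begins 65 mm behind the grasp point.
Start: joints at [1.139, 0.13, 1.488, -0, 1.523, -0.085], TCP at [0.204, 0.564, 0.192] pointing down, gripper open.
Joint ranges: [-2.96, 2.96], [-0.89, 2.26], [0.02, 2.5], [-1.34, 4.48], [0, 2.73], [-2.66, 2.66]. Speed limits (rad/s): [2.39, 2.39, 2.79, 3.14, 3.14, 3.14].

INTERFACE

Orientations are given as a rotation vector (axis times angle).
In Python, from plant import robot, imaging gives the robot as it stands.
- The arm moves only by the tool jog_arm, never from a script. Its argument "rows" is a list of rows, each a list of 2 entries, a list of its own where there are three numbers: the shift along the tool's x, y, z each as a share of 0.2 m, from -1 to 1, then the turn, a rotation vector about the tool's x, y, z each as a share of pi/2 rad, from -1 to 1. A call has 1 to 5 rows; each row is the pose to reach, as a shift and turn from the pose commanded when the call began, along the tool's axes at that moment; what a row does not reach only later rows make up. A row lasts 1/10 s, in which the tool goes at most 50 mm and 8.59 degrees, less where a joint would pass 70% of its speed; a pose out of reach is approached as far as the arm can. A call with a number of a shift or a turn outside -1 to 1 is refused whole. A call with a gripper value outside its range is refused whole. "hand" is the closure, from -1 (fully open) to 1 (shut), set as the call begins (left out, the last holds). The fingers move at their own pace and stop on an object; "squeeze" is the grip in N (left out, the last holds). Time passes only in rows, so rows that repeat a pose let the fingers close. It gives the time, the measured TCP pose, the force, the opening and the grip force at its end, in the units of the state.
- robot.read_state(): the state, without advancing time (a new reading comes with each control period).
- imaging.read_camera(name): name is "scene" or "top" or "wrist"; returns a dict with "frame" (420x560x3 uint8, red, green, blue), "vertical_fov" (degrees; the focal length in pixels is half the picture's height over the tangent of half this angle, whatever the lens; pixels are square), "cx", "cy" (the principal point, pixels), "R" (3x3) and "t" (3): a world point X has camera coordinates R X + t. Camera axes: x right, y down, z forward; pixel columns grow to the right and rows downward; lengths in m; the calibration is good to about 2 mm. A picture is of the moment at which its call begins. There is no depth.
- robot.close_job(): hands the job in; it is judged then, once.
The state is a dict: "t": time; "q": joint angles; "dq": joint speeds; "joint_torque": joint torques, N m; "tool_pos": TCP position; "orientation": TCP orientation; "force": force on the tool from outside, world axes, zero at the start; "wrist_torque": the same for the moment, N m; "opening": finger opening in m; "gripper_force": force on a finger pad.
Only numpy, scipy, OpenCV 4.12 (cv2) and the standard library are available. Lean on these libraries where they do the work, as an engineer would, in place of code of your own. Each camera call takes 0.05 s, during which the arm holds its last target. There are 200 camera calls.

## Working session

There is one attempt and no reset: what is moved stays moved. The work goes in short steps, Python scripts to look and compute and a tool call to move; the robot and the scene stay as the last step left them, time stands still between calls to the robot, and variables do not carry over. Pictures are saved under pics/ and viewed, at most 10 in all, crops included, and the job is handed in when it is done.

Besides the shell and the picture viewer there is one more tool, called after "Call:" as a command line: name --argument value ..., lists and objects as JSON in quotes. jog_arm: Moves the arm, as the interface text tells. Its arguments: {"type":"object","properties":{"rows":{"type":"array"},"hand":{"type":"number"},"squeeze":{"type":"number"}},"required":["rows"]}

```bash
mkdir -p pics; ls
python3 - <<'E'
from plant import robot, imaging
import cv2,numpy as np
s=robot.read_state();print({k:np.round(s[k],3) for k in s})
for n in("scene","top"):
    c=imaging.read_camera(n);cv2.imwrite(f"pics/{n}0.png",c["frame"][:,:,::-1]);np.savez(f"{n}0.npz",**c)
    print(n,c["vertical_fov"],c["cx"],c["cy"],np.round(c["R"],3).tolist(),np.round(c["t"],3))
E
```

```text
pics
{'t': np.float64(0.0), 'q': array([ 1.139,  0.131,  1.489,  0.   ,  1.523, -0.085]), 'dq': array([ 0.001, -0.001,  0.002,  0.   ,  0.   , -0.   ]), 'joint_torque': array([ 0.0000e+00, -5.5986e+01, -4.9176e+01,  7.7000e-02,  3.6000e-02,
       -0.0000e+00]), 'tool_pos': array([0.204, 0.564, 0.191]), 'orientation': array([-5.420e-01, -3.094e+00,  3.000e-03]), 'force': array([-0.311,  0.482, -0.   ]), 'wrist_torque': array([-0.013, -0.019,  0.016]), 'gripper_force': np.float64(0.0), 'opening': np.float64(0.093)}
scene 43.31533983919879 279.96217064332865 212.44333036439002 [[-0.827, 0.562, -0.014], [0.463, 0.666, -0.584], [-0.319, -0.49, -0.812]] [ 0.522 -0.245  1.652]
top 43.98093925641695 282.31992990959316 218.30713004774208 [[0.063, -0.998, -0.005], [-0.97, -0.06, -0.238], [0.237, 0.02, -0.971]] [-0.011  0.647  1.306]
```

View pics/scene0.png

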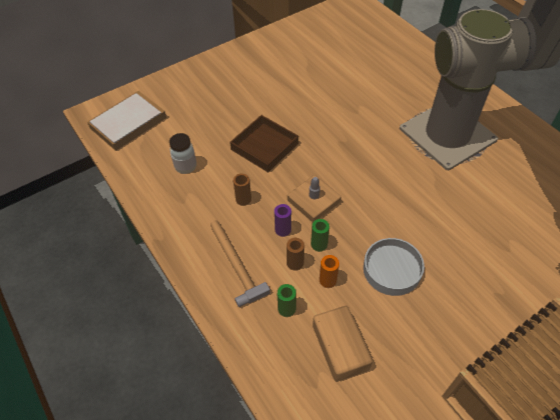

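View pics/top0.png

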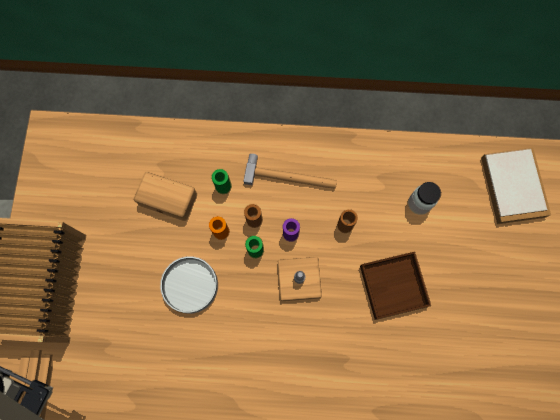

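The scene view shows brown sleeves at (242,189) and (295,253), the pin tip at (315,180), the tray at (264,143) and the tin at (393,267). In the top view the sleeves are at (253,215) and (347,221), the pin at (300,277), the tin at (189,285) and the tray at (395,286).

```bash
cat > h.py <<'E'
import cv2,numpy as np
from plant import robot, imaging
def K(c):
    f=c["frame"].shape[0]/2/np.tan(np.radians(float(c["vertical_fov"]))/2)
    return np.array([[f,0,c["cx"]],[0,f,c["cy"]],[0,0,1]],float)
def P(c): return K(c)@np.c_[c["R"],c["t"]]
def ray(c,p,z):
    d=c["R"].T@np.linalg.solve(K(c),[p[0],p[1],1]);o=-c["R"].T@c["t"]
    return o+d*(z-o[2])/d[2]
def tri(c1,p1,c2,p2):
    X=cv2.triangulatePoints(P(c1),P(c2),np.float64(p1).reshape(2,1),np.float64(p2).reshape(2,1)).ravel();X=X[:3]/X[3]
    q=P(c1)@np.r_[X,1];return X,np.hypot(*(q[:2]/q[2]-p1))
def proj(c,X):
    q=P(c)@np.r_[X,1];return q[:2]/q[2]
E
python3 - <<'E'
from h import *
s=dict(np.load("scene0.npz"));t=dict(np.load("top0.npz"))
cr=lambda c,x,y,w,h,k:cv2.resize(c["frame"][y:y+h,x:x+w,::-1],None,fx=k,fy=k,interpolation=cv2.INTER_CUBIC)
a=cr(s,215,155,125,130,3);b=cr(t,235,195,125,100,3)
m=np.zeros((400,780,3),np.uint8);m[:a.shape[0],:a.shape[1]]=a;m[:b.shape[0],385:385+b.shape[1]]=b
cv2.imwrite("pics/c1.png",m)
for n,p,q in(("s1",(295.5,244),(252.5,211)),("s2",(242,180),(348,215.5)),("pin",(315,179),(300,273))):
    X,e=tri(s,p,t,q);print(n,X.round(4),round(e,2))
for n,p,q in(("tray",(264,143),(395,286)),("tin",(393,264),(189,284))): print(n,ray(s,p,.006).round(3),ray(t,q,.006).round(3))
E
```

```text
s1 [0.6577 0.1092 0.0928] 0.09
s2 [ 0.6597 -0.1418  0.0936] 0.55
pin [ 0.4998 -0.0245  0.103 ] 0.19
tray [ 0.493 -0.291  0.006] [ 0.494 -0.286  0.006]
tin [0.452 0.26  0.006] [0.465 0.273 0.006]
```

View pics/c1.png

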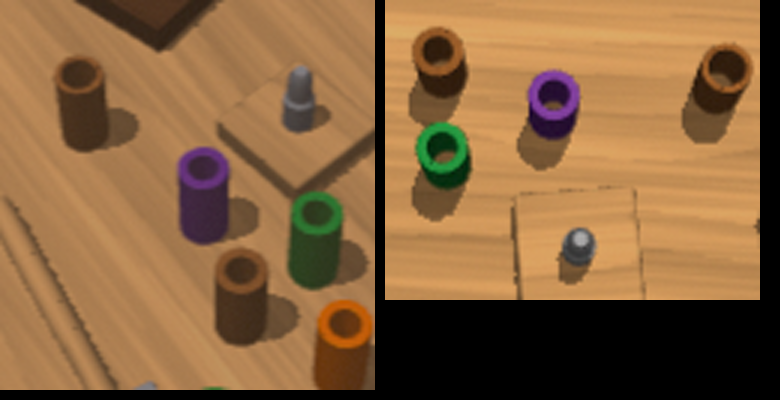

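The crop confirms the rim centres and the pin. The triangulated heights, about 0.093 for the sleeves and 0.103 for the pin, agree with the text. Next I measure the neighbours, the containers and the first move.

```bash
cat >> h.py <<'E'
from scipy.spatial.transform import Rotation as Ro
def plan(tgt,yaw=None):
    "shares to go from the present pose to tgt, tool down, closing axis y at world angle yaw (mod pi)"
    s=robot.read_state();R=Ro.from_rotvec(s["orientation"]).as_matrix()
    y0=np.arctan2(R[1,1],R[0,1]);
    if yaw is None: yaw=y0
    yaw=y0+(yaw-y0+np.pi/2)%np.pi-np.pi/2
    y=np.array([np.cos(yaw),np.sin(yaw),0]);z=np.array([0,0,-1.])
    G=np.c_[np.cross(y,z),y,z]
    d=R.T@(np.array(tgt)-s["tool_pos"])/.2;w=Ro.from_matrix(R.T@G).as_rotvec()/(np.pi/2)
    print("t",round(float(s["t"]),2),"pos",s["tool_pos"].round(4),"yaw",round(y0,3),"F",s["force"].round(1),"open",round(float(s["opening"]),4),"q6",s["q"][5].round(2))
    print(" shift",d.round(3),"turn",w.round(3))
E
python3 - <<'E'
from h import *
s=dict(np.load("scene0.npz"));t=dict(np.load("top0.npz"))
for n,p,q in(("s1",(295.3,245.4),(252.7,211.3)),("s2",(241.7,180.3),(348,217.5)),("pin",(315,178.5),(300,274)),
  ("purple",(283,211),(291.3,226)),("green",(320.3,226),(255,243)),("orange",(330,263),(218,223)),("jar",(180,142),(430,193))):
    X,e=tri(s,p,t,q);print(n,X.round(4),round(e,2))
# containers from colour masks in the top view: outer contours
def blobs(c,lo,hi,amin):
    h=cv2.cvtColor(c["frame"],cv2.COLOR_RGB2HSV);m=cv2.morphologyEx(cv2.inRange(h,lo,hi),cv2.MORPH_CLOSE,np.ones((5,5)))
    return [k for k in cv2.findContours(m,0,2)[0] if cv2.contourArea(k)>amin]
for n,c in(("scene",s),("top",t)):
    for nm,lo,hi in(("tin",(0,0,90),(179,60,255)),("tray",(0,60,0),(25,255,85))):
        for k in blobs(c,lo,hi,800):
            r=cv2.minAreaRect(k);print(n,nm,np.round(r[0],1),np.round(r[1],1),np.round(r[2]),"z.036:",ray(c,r[0],.036).round(3))
plan(ray(t,(348,217.5),.09)*[1,1,0]+[0,0,.25],np.pi/2)
E
```

```text
s1 [0.6584 0.1092 0.0869] 0.13
s2 [ 0.6575 -0.1441  0.0874] 0.2
pin [ 0.4979 -0.0254  0.1027] 0.17
purple [0.6243 0.0048 0.088 ] 0.22
green [0.5728 0.0972 0.087 ] 0.44
orange [0.6197 0.1986 0.0891] 0.58
jar [ 0.7333 -0.356   0.1007] 0.13
scene tin [392.3 265.3] [58.7 56.6] 45.0 z.036: [0.472 0.272 0.036]
scene tin [445.1 140.8] [93.6 49. ] 21.0 z.036: [0.057 0.037 0.036]
scene tin [125.1 117.2] [31.1 64.9] 58.0 z.036: [ 0.805 -0.61   0.036]
scene tin [477.7  28.8] [61.3 68.9] 83.0 z.036: [-0.43  -0.294  0.036]
scene tin [421.5  15. ] [30. 43.] 90.0 z.036: [-0.324 -0.472  0.036]
scene tray [264.5 142.6] [57.8 46. ] 31.0 z.036: [ 0.505 -0.268  0.036]
scene tray [452.9  75.2] [78.1 53.5] 43.0 z.036: [-0.176 -0.163  0.036]
scene tray [277.   18.5] [37. 92.] 90.0 z.036: [ 0.124 -0.764  0.036]
top tin [188.  284.5] [55. 56.] 90.0 z.036: [0.46  0.27  0.036]
top tin [515.8 182.2] [67.2 46.6] 76.0 z.036: [ 0.8   -0.612  0.036]
top tray [394.4 285.5] [57.  58.7] 76.0 z.036: [ 0.491 -0.278  0.036]
top tray [ 58.4 283.2] [ 37.5 120.4] 9.0 z.036: [0.442 0.616 0.036]
top tray [279.5  79.7] [560.3  11.1] 3.0 z.036: [1.074 0.065 0.036]
t 0.1 pos [0.2037 0.5638 0.1907] yaw 1.224 F [-1.1  0.7 -0.5] open 0.0931 q6 -0.09
 shift [-3.331 -2.557 -0.293] turn [-0.001 -0.    -0.221]
```

Call:
jog_arm --rows '[[[-0.83,-0.64,-0.3],[0,0,0]],[[-0.83,-0.64,-0.3],[0,0,0]],[[-0.83,-0.64,-0.3],[0,0,0]],[[-0.83,-0.64,-0.3],[0,0,0]],[[-0.83,-0.64,-0.3],[0,0,0]]]' --hand -1

```text
t: 0.6
tool_pos: [0.3187, 0.3847, 0.2531]
orientation: [0.546, 3.092, 0.001]
force: [-0.0, 1.2, -0.1]
opening: 0.0928
gripper_force: 0.0
```

Call:
jog_arm --rows '[[[-0.83,-0.64,0],[0,0,0]],[[-0.83,-0.64,0],[0,0,0]],[[-0.83,-0.64,0],[0,0,0]],[[-0.83,-0.64,0],[0,0,0]],[[-0.83,-0.64,0],[0,0,0]]]'

```text
t: 1.1
tool_pos: [0.4309, 0.2065, 0.2512]
orientation: [0.549, 3.093, -0.003]
force: [0.5, 0.5, 0.6]
opening: 0.0926
gripper_force: 0.0
```

Call:
jog_arm --rows '[[[-0.83,-0.64,0],[0,0,0]],[[-0.83,-0.64,0],[0,0,0]],[[-0.83,-0.64,0],[0,0,0]],[[-0.83,-0.64,0],[0,0,0]],[[-0.83,-0.64,0],[0,0,0]]]'

```text
t: 1.6
tool_pos: [0.5431, 0.0303, 0.2506]
orientation: [-0.548, -3.093, 0.002]
force: [-0.1, -0.2, -0.4]
opening: 0.0931
gripper_force: 0.0
```

Run:
```python
from h import *
plan((.658,-.144,.25),np.pi/2)
```

```text
t 1.6 pos [0.5431 0.0303 0.2506] yaw 1.22 F [-0.1 -0.2 -0.4] open 0.0931 q6 -1.26
 shift [-0.839 -0.621  0.004] turn [-0.001 -0.001 -0.223]
```

Call:
jog_arm --rows '[[[-0.84,-0.62,0],[0,0,-0.22]],[[-0.84,-0.62,0],[0,0,-0.22]],[[-0.84,-0.62,0],[0,0,-0.22]],[[-0.84,-0.62,0],[0,0,-0.22]],[[-0.84,-0.62,0],[0,0,-0.22]]]'

```text
t: 2.1
tool_pos: [0.6584, -0.1431, 0.2487]
orientation: [-0.007, -3.138, -0.0]
force: [-0.8, 0.1, -1.4]
opening: 0.0929
gripper_force: 0.0
```

Run:
```python
from h import *
plan((.658,-.144,.25),np.pi/2)
c=imaging.read_camera("wrist");np.savez("w0.npz",**c);cv2.imwrite("pics/w0.png",c["frame"][:,:,::-1])
print("cam at",(-c["R"].T@c["t"]).round(3),"dir",c["R"][2].round(2))
for n,X in(("s2",(.6575,-.1441,.09)),("pin",(.4979,-.0254,.103))):print(n,proj(c,X).round(1))
```

```text
t 2.1 pos [ 0.6584 -0.1431  0.2487] yaw 1.567 F [-0.8  0.1 -1.4] open 0.0929 q6 -1.86
 shift [ 0.002 -0.005 -0.006] turn [ 0.    -0.002 -0.003]
cam at [ 0.581 -0.142  0.442] dir [ 0.27 -0.   -0.96]
s2 [279.  191.7]
pin [419.8   7.7]
```

View pics/w0.png

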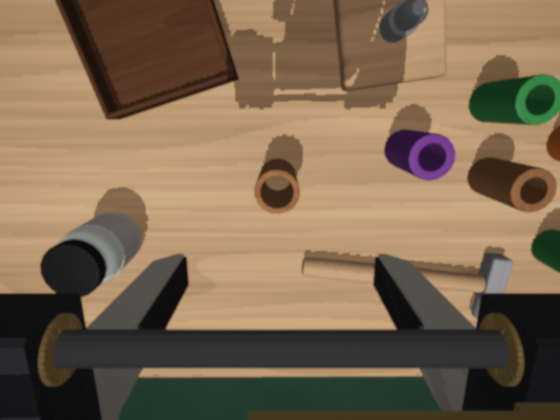

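The wrist view shows sleeve 2's rim at (277,190). I predicted (279,192), so it lies about 1 mm further in −y. The purple look-alike is at (430,156), sleeve 1 at (532,187) and the pin tip at about (419,8). Descending on sleeve 2.

Call:
jog_arm --rows '[[[0.007,-0.01,0.25],[0,0,0]],[[0.007,-0.01,0.5],[0,0,0]],[[0.007,-0.01,0.75],[0,0,0]],[[0.007,-0.01,0.92],[0,0,0]],[[0.007,-0.01,0.98],[0,0,0]]]'

```text
t: 2.65
tool_pos: [0.6525, -0.1385, 0.0504]
orientation: [0.0, -3.134, -0.005]
force: [-1.7, -0.5, 0.3]
opening: 0.0932
gripper_force: 0.0
```

Call:
jog_arm --rows '[[[0,0,0],[0,0,0]],[[0,0,0],[0,0,0]],[[0,0,0],[0,0,0]],[[0,0,0],[0,0,0]],[[0,0,0],[0,0,0]]]' --hand 1 --squeeze 15

```text
t: 3.15
tool_pos: [0.6572, -0.1421, 0.0574]
orientation: [0.002, 3.139, -0.001]
force: [-0.2, -0.5, 0.0]
opening: 0.0574
gripper_force: 0.0
```

Call:
jog_arm --rows '[[[0,0,0],[0,0,0]],[[0,0,0],[0,0,0]]]'

```text
t: 3.35
tool_pos: [0.6565, -0.1422, 0.0562]
orientation: [0.002, 3.141, -0.001]
force: [0.2, -0.7, 2.6]
opening: 0.0456
gripper_force: 15.0
```

Call:
jog_arm --rows '[[[0,0,-0.15],[0,0,0]],[[0,0,-0.4],[0,0,0]],[[0,0,-0.6],[0,0,0]],[[0,0,-0.7],[0,0,0]],[[0,0,-0.7],[0,0,0]]]'

```text
t: 3.85
tool_pos: [0.6585, -0.1425, 0.2005]
orientation: [0.002, 3.134, -0.003]
force: [0.8, 0.2, -1.0]
opening: 0.0456
gripper_force: 15.0
```

Run:
```python
from h import *
plan((.498,-.0255,.195))
c=imaging.read_camera("wrist");np.savez("w1.npz",**c);cv2.imwrite("pics/w1.png",c["frame"][:,:,::-1])
for n,X in(("rim",robot.read_state()["tool_pos"]+[0,0,.034]),):print(n,proj(c,X).round(1))
```

```text
t 3.85 pos [ 0.6585 -0.1425  0.2005] yaw 1.57 F [ 0.8  0.2 -1. ] open 0.0456 q6 -1.86
 shift [0.803 0.584 0.021] turn [-0.001  0.005  0.   ]
rim [280.2 274. ]
```

View pics/w1.png

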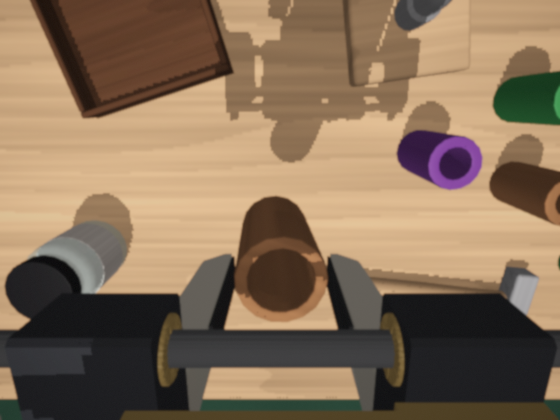

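The wrist view shows sleeve 2 held, with its rim centred at about (282,278), which puts its axis about 2 mm beyond the TCP in +x. I go over the pin, allowing for that.

Call:
jog_arm --rows '[[[0.2,0.15,0],[0,0,0]],[[0.4,0.29,0],[0,0,0]],[[0.6,0.44,0],[0,0,0]],[[0.75,0.54,0],[0,0,0]],[[0.81,0.58,0.02],[0,0,0]]]'

```text
t: 4.4
tool_pos: [0.4908, -0.0237, 0.1888]
orientation: [0.0, -3.137, -0.002]
force: [0.3, 0.5, -1.1]
opening: 0.0455
gripper_force: 15.0
```

Call:
jog_arm --rows '[[[0,0,0],[0,0,0]],[[0,0,0],[0,0,0]],[[0,0,0],[0,0,0]]]'

```text
t: 4.7
tool_pos: [0.4945, -0.0261, 0.1907]
orientation: [-0.003, -3.14, -0.0]
force: [0.2, 0.3, -1.7]
opening: 0.0454
gripper_force: 15.0
```

Run:
```python
from h import *
plan((.496,-.0255,.15))
S={n:imaging.read_camera(n) for n in("scene","top","wrist")}
for n in S: np.savez(n+"2.npz",**S[n])
p=robot.read_state()["tool_pos"]
for n in S: print(n,"rim",proj(S[n],p+[0.002,0,.034]).round(1),"bottom",proj(S[n],p+[0.002,0,-.056]).round(1),"tip",proj(S[n],(.498,-.0255,.103)).round(1))
m=np.zeros((400,800,3),np.uint8)
for i,(n,x,y) in enumerate((("scene",275,115),("top",250,210))):
    m[:,i*400:i*400+400]=cv2.resize(S[n]["frame"][y:y+100,x:x+100,::-1],(400,400),interpolation=cv2.INTER_CUBIC)
cv2.imwrite("pics/c2.png",m)
```

```text
t 4.7 pos [ 0.4945 -0.0261  0.1907] yaw 1.569 F [ 0.2  0.3 -1.7] open 0.0454 q6 -1.73
 shift [-0.008  0.003  0.203] turn [ 0.    -0.001  0.   ]
scene rim [317.3 147. ] bottom [315.8 170.3] tip [315.1 178.4]
top rim [301.9 267.3] bottom [300.8 272.6] tip [300.2 273.8]
wrist rim [279.7 283. ] bottom [279.9 225.8] tip [280.8 215.1]
```

View pics/c2.png

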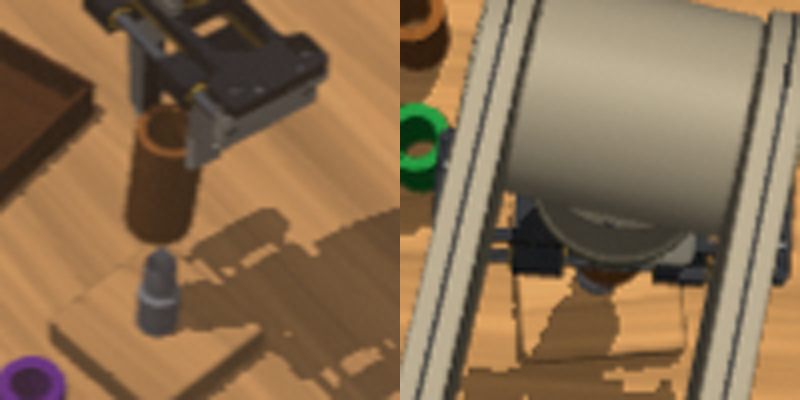

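The scene crop shows the sleeve hanging over the pin with both axes near column 315, so they line up in that view. In the top view the arm hides it. I check the other direction numerically with the wrist camera.

Run:
```python
from h import *
c=dict(np.load("wrist2.npz"));f=c["frame"].astype(int)
print("row286",[(x,*f[286,x]) for x in list(range(226,250,2))+list(range(314,336,2))])
print("col281",[(y,*f[y,281]) for y in list(range(232,256,2))+list(range(310,336,2))])
w=dict(np.load("w0.npz"))["frame"].astype(int)
for y in (2,6,10,14,18): print(y,w[y,396:432:2].sum(1).tolist())
```

```text
row286 [(226, np.int64(21), np.int64(20), np.int64(20)), (228, np.int64(19), np.int64(18), np.int64(19)), (230, np.int64(19), np.int64(18), np.int64(19)), (232, np.int64(20), np.int64(19), np.int64(19)), (234, np.int64(51), np.int64(36), np.int64(28)), (236, np.int64(93), np.int64(62), np.int64(41)), (238, np.int64(99), np.int64(67), np.int64(44)), (240, np.int64(100), np.int64(68), np.int64(45)), (242, np.int64(101), np.int64(68), np.int64(45)), (244, np.int64(101), np.int64(69), np.int64(45)), (246, np.int64(93), np.int64(63), np.int64(41)), (248, np.int64(65), np.int64(43), np.int64(29)), (314, np.int64(125), np.int64(86), np.int64(56)), (316, np.int64(174), np.int64(125), np.int64(83)), (318, np.int64(181), np.int64(131), np.int64(88)), (320, np.int64(180), np.int64(129), np.int64(87)), (322, np.int64(176), np.int64(126), np.int64(85)), (324, np.int64(170), np.int64(121), np.int64(81)), (326, np.int64(118), np.int64(81), np.int64(55)), (328, np.int64(28), np.int64(24), np.int64(22)), (330, np.int64(19), np.int64(19), np.int64(20)), (332, np.int64(20), np.int64(20), np.int64(20)),
[... 1079 characters left out ...]
), np.int64(178), np.int64(138)), (328, np.int64(198), np.int64(164), np.int64(126)), (330, np.int64(98), np.int64(80), np.int64(64)), (332, np.int64(45), np.int64(44), np.int64(44)), (334, np.int64(48), np.int64(48), np.int64(49))]
2 [254, 248, 246, 236, 208, 185, 188, 195, 211, 245, 275, 280, 280, 275, 267, 342, 441, 458]
6 [239, 224, 191, 170, 172, 183, 194, 201, 236, 278, 282, 278, 278, 277, 293, 277, 389, 455]
10 [196, 167, 163, 168, 175, 181, 185, 190, 225, 275, 281, 284, 283, 293, 395, 322, 373, 464]
14 [160, 162, 161, 163, 166, 174, 179, 182, 185, 213, 260, 269, 266, 263, 281, 290, 436, 469]
18 [158, 159, 159, 158, 161, 166, 169, 176, 179, 182, 185, 188, 263, 273, 292, 430, 468, 468]
```

Call:
jog_arm --rows '[[[-0.013,0,0],[0,0,0]],[[-0.013,0,0.05],[0,0,0]],[[-0.013,0,0.1],[0,0,0]],[[-0.013,0,0.15],[0,0,0]],[[-0.013,0,0.2],[0,0,0]]]'

```text
t: 5.35
tool_pos: [0.4965, -0.0256, 0.1502]
orientation: [-0.002, -3.141, -0.0]
force: [0.2, 0.4, -0.9]
opening: 0.0458
gripper_force: 15.0
```

Call:
jog_arm --rows '[[[0,0,0],[0,0,0]],[[0,0,0],[0,0,0]]]'

```text
t: 5.55
tool_pos: [0.4966, -0.0255, 0.1512]
orientation: [-0.002, -3.141, -0.0]
force: [-0.1, -0.3, -0.4]
opening: 0.0457
gripper_force: 15.0
```

Call:
jog_arm --rows '[[[0,0,0.02],[0,0,0]],[[0,0,0.04],[0,0,0]],[[0,0,0.06],[0,0,0]],[[0,0,0.06],[0,0,0]],[[0,0,0.06],[0,0,0]]]'

```text
t: 6.05
tool_pos: [0.4969, -0.0256, 0.1395]
orientation: [-0.002, -3.141, -0.0]
force: [0.2, 0.3, -0.8]
opening: 0.0455
gripper_force: 15.0
```

Call:
jog_arm --rows '[[[0,0,0.02],[0,0,0]],[[0,0,0.04],[0,0,0]],[[0,0,0.06],[0,0,0]],[[0,0,0.06],[0,0,0]]]'

```text
t: 6.45
tool_pos: [0.4963, -0.0255, 0.1267]
orientation: [-0.002, -3.14, -0.0]
force: [-0.6, 0.1, -0.9]
opening: 0.0462
gripper_force: 15.0
```

Call:
jog_arm --rows '[[[0,0,0.01],[0,0,0]],[[0,0,0.02],[0,0,0]],[[0,0,0.02],[0,0,0]]]'

```text
t: 6.75
tool_pos: [0.4969, -0.0255, 0.1235]
orientation: [-0.002, -3.142, -0.0]
force: [-0.7, 0.7, -0.8]
opening: 0.0457
gripper_force: 14.9
```

Call:
jog_arm --rows '[[[0,0,0.01],[0,0,0]],[[0,0,0.01],[0,0,0]]]'

```text
t: 6.95
tool_pos: [0.4975, -0.0254, 0.1222]
orientation: [0.002, 3.14, 0.001]
force: [0.1, 2.8, 2.7]
opening: 0.0455
gripper_force: 14.9
```

Call:
jog_arm --rows '[[[0,0.003,0.005],[0,0,0]],[[0,0.006,0.01],[0,0,0]],[[0,0.006,0.01],[0,0,0]]]'

```text
t: 7.25
tool_pos: [0.4969, -0.0241, 0.1196]
orientation: [-0.002, -3.141, -0.001]
force: [-0.7, 1.8, 0.7]
opening: 0.0456
gripper_force: 14.9
```

Call:
jog_arm --rows '[[[0,0.002,0.01],[0,0,0]],[[0,0.002,0.02],[0,0,0]],[[0,0.002,0.02],[0,0,0]]]'

```text
t: 7.55
tool_pos: [0.4963, -0.0239, 0.1148]
orientation: [-0.002, -3.14, -0.0]
force: [0.2, 2.9, -1.4]
opening: 0.0454
gripper_force: 14.9
```

It is past the shoulder, so this one is a good sleeve. I continue down to the block.

Call:
jog_arm --rows '[[[0,0.004,0.025],[0,0,0]],[[0,0.004,0.05],[0,0,0]],[[0,0.004,0.075],[0,0,0]],[[0,0.004,0.09],[0,0,0]],[[0,0.004,0.09],[0,0,0]]]'

```text
t: 8.05
tool_pos: [0.4963, -0.0233, 0.0967]
orientation: [-0.002, -3.14, -0.0]
force: [-1.0, 1.9, -1.7]
opening: 0.0451
gripper_force: 14.9
```

Call:
jog_arm --rows '[[[0,0,0.01],[0,0,0]],[[0,0,0.02],[0,0,0]],[[0,0,0.025],[0,0,0]],[[0,0,0.025],[0,0,0]]]'

```text
t: 8.45
tool_pos: [0.4969, -0.0232, 0.0925]
orientation: [-0.002, -3.141, 0.0]
force: [-0.7, -0.3, -1.0]
opening: 0.0456
gripper_force: 14.9
```

Call:
jog_arm --rows '[[[0,0,0.01],[0,0,0]],[[0,0,0.02],[0,0,0]],[[0,0,0.02],[0,0,0]]]'

```text
t: 8.75
tool_pos: [0.4967, -0.0232, 0.0882]
orientation: [-0.002, -3.141, -0.0]
force: [0.4, -0.2, -1.2]
opening: 0.0457
gripper_force: 14.9
```

Call:
jog_arm --rows '[[[0,0,0.007],[0,0,0]],[[0,0,0.007],[0,0,0]],[[0,0,0.007],[0,0,0]]]'

```text
t: 9.05
tool_pos: [0.4969, -0.0232, 0.0871]
orientation: [-0.002, -3.141, -0.0]
force: [0.1, 0.5, -0.7]
opening: 0.0461
gripper_force: 14.9
```

Call:
jog_arm --rows '[[[0,0,0.007],[0,0,0]],[[0,0,0.007],[0,0,0]],[[0,0,0.007],[0,0,0]]]'

```text
t: 9.35
tool_pos: [0.4972, -0.0233, 0.0861]
orientation: [0.002, 3.141, -0.0]
force: [-0.5, 0.5, 2.1]
opening: 0.0456
gripper_force: 15.0
```

Call:
jog_arm --rows '[[[0,0,0.007],[0,0,0]],[[0,0,0.007],[0,0,0]],[[0,0,0.007],[0,0,0]]]'

```text
t: 9.65
tool_pos: [0.4982, -0.0235, 0.0859]
orientation: [0.002, 3.139, -0.001]
force: [-1.6, -0.3, 8.0]
opening: 0.0457
gripper_force: 15.0
```

It is seated on the block: 8 N, with the TCP 30 mm above its bench-grasp height. I lift it and carry it to the tray.

Call:
jog_arm --rows '[[[0,0,-0.1],[0,0,0]],[[0,0,-0.25],[0,0,0]],[[0,0,-0.4],[0,0,0]],[[0,0,-0.54],[0,0,0]],[[0,0,-0.56],[0,0,0]]]'

```text
t: 10.15
tool_pos: [0.4991, -0.0237, 0.2004]
orientation: [0.002, 3.135, -0.002]
force: [-0.5, 0.4, -1.4]
opening: 0.0455
gripper_force: 15.0
```

Call:
jog_arm --rows '[[[0,-0.15,0],[0,0,0]],[[0,-0.4,0],[0,0,0]],[[0,-0.63,0],[0,0,0]],[[0,-0.63,0],[0,0,0]]]'

```text
t: 10.55
tool_pos: [0.4956, -0.1539, 0.1947]
orientation: [-0.01, -3.139, 0.002]
force: [-0.4, 1.2, -0.9]
opening: 0.0456
gripper_force: 15.0
```

Call:
jog_arm --rows '[[[0,-0.2,0],[0,0,0]],[[0,-0.4,0],[0,0,0]],[[0,-0.58,0],[0,0,0]],[[0,-0.63,0],[0,0,0]],[[0,-0.63,0],[0,0,0]]]'

```text
t: 11.05
tool_pos: [0.496, -0.2756, 0.1949]
orientation: [-0.005, -3.14, -0.002]
force: [0.3, -0.6, -1.3]
opening: 0.0454
gripper_force: 15.0
```

Run:
```python
from h import *
plan((.494,-.276,.062))
c=imaging.read_camera("wrist");np.savez("w3.npz",**c);cv2.imwrite("pics/w3.png",c["frame"][:,:,::-1])
print("tray corners pred",[proj(c,(.493+.1*np.cos(a),-.276+.1*np.sin(a),.036)).round() for a in np.radians([31,121,211,301])])
```

```text
t 11.05 pos [ 0.496  -0.2756  0.1949] yaw 1.568 F [ 0.3 -0.6 -1.3] open 0.0454 q6 -2.17
 shift [ 0.009 -0.003  0.665] turn [ 0.001 -0.001  0.   ]
tray corners pred [array([328., 269.]), array([369., 136.]), array([223.,  99.]), array([196., 239.])]
```

View pics/w3.png

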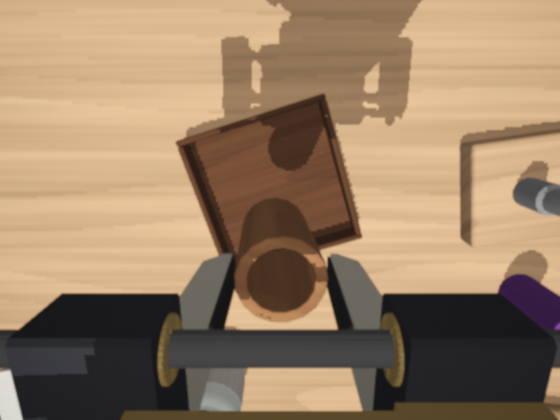

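The wrist view shows the tray corners at (324,96), (180,143) and (360,237), so its centre is near (270,190), about 7 mm further in −y. The sleeve is inside the tray's outline, so I lower it.

Call:
jog_arm --rows '[[[0,-0.03,0.2],[0,0,0]],[[0,-0.03,0.4],[0,0,0]],[[0,-0.03,0.53],[0,0,0]],[[0,-0.03,0.6],[0,0,0]],[[0,-0.03,0.6],[0,0,0]]]'

```text
t: 11.6
tool_pos: [0.4954, -0.2788, 0.0741]
orientation: [0.0, -3.138, -0.004]
force: [-0.8, 0.2, -1.5]
opening: 0.0455
gripper_force: 15.0
```

Call:
jog_arm --rows '[[[0,0,0.01],[0,0,0]],[[0,0,0.02],[0,0,0]],[[0,0,0.03],[0,0,0]],[[0,0,0.03],[0,0,0]]]'

```text
t: 12.0
tool_pos: [0.4971, -0.2815, 0.0712]
orientation: [0.002, 3.141, -0.001]
force: [-0.4, -0.3, -0.3]
opening: 0.0459
gripper_force: 15.0
```

Call:
jog_arm --rows '[[[0,0,0.01],[0,0,0]],[[0,0,0.01],[0,0,0]],[[0,0,0.01],[0,0,0]]]'

```text
t: 12.3
tool_pos: [0.4966, -0.2813, 0.0684]
orientation: [-0.002, -3.142, -0.0]
force: [0.2, -0.3, -0.5]
opening: 0.0455
gripper_force: 15.0
```

Call:
jog_arm --rows '[[[0,0,0.01],[0,0,0]],[[0,0,0.02],[0,0,0]],[[0,0,0.02],[0,0,0]]]'

```text
t: 12.6
tool_pos: [0.4963, -0.281, 0.0639]
orientation: [-0.002, -3.141, -0.001]
force: [-0.1, 0.2, -1.1]
opening: 0.0457
gripper_force: 15.0
```

Call:
jog_arm --rows '[[[0,0,0.01],[0,0,0]],[[0,0,0.01],[0,0,0]],[[0,0,0.01],[0,0,0]]]'

```text
t: 12.9
tool_pos: [0.4966, -0.2813, 0.0625]
orientation: [-0.002, -3.142, 0.0]
force: [0.2, -0.1, -0.3]
opening: 0.0457
gripper_force: 15.0
```

Call:
jog_arm --rows '[[[0,0,0.006],[0,0,0]],[[0,0,0.006],[0,0,0]],[[0,0,0.006],[0,0,0]]]'

```text
t: 13.2
tool_pos: [0.4973, -0.2816, 0.0621]
orientation: [0.002, 3.14, -0.001]
force: [0.6, 0.4, 5.4]
opening: 0.0457
gripper_force: 15.0
```

Call:
jog_arm --rows '[[[0,0,0],[0,0,0]],[[0,0,0],[0,0,0]],[[0,0,0],[0,0,0]],[[0,0,0],[0,0,0]]]' --hand -1

```text
t: 13.6
tool_pos: [0.4963, -0.281, 0.0608]
orientation: [-0.002, -3.141, -0.001]
force: [0.1, 0.2, 0.7]
opening: 0.0731
gripper_force: 0.0
```

Call:
jog_arm --rows '[[[0,0,-0.05],[0,0,0]],[[0,0,-0.25],[0,0,0]],[[0,0,-0.5],[0,0,0]],[[0,0,-0.7],[0,0,0]],[[0,0,-0.9],[0,0,0]]]'

```text
t: 14.1
tool_pos: [0.4966, -0.2812, 0.2442]
orientation: [0.002, 3.14, -0.001]
force: [0.7, -0.2, -0.0]
opening: 0.0929
gripper_force: 0.0
```

Run:
```python
from h import *
plan((.6584,.1092,.25),np.radians(150))
S={n:imaging.read_camera(n) for n in("scene","wrist")}
m=np.zeros((420,800,3),np.uint8)
m[:,:240]=cv2.resize(S["scene"]["frame"][90:195,225:285,::-1],(240,420));m[:,240:]=S["wrist"]["frame"][:,:,::-1]
cv2.imwrite("pics/c4.png",m)
```

```text
t 14.1 pos [ 0.4966 -0.2812  0.2442] yaw 1.57 F [ 0.7 -0.2 -0. ] open 0.0929 q6 -2.17
 shift [-0.807  1.953 -0.029] turn [-0.001  0.    -0.667]
```

View pics/c4.png

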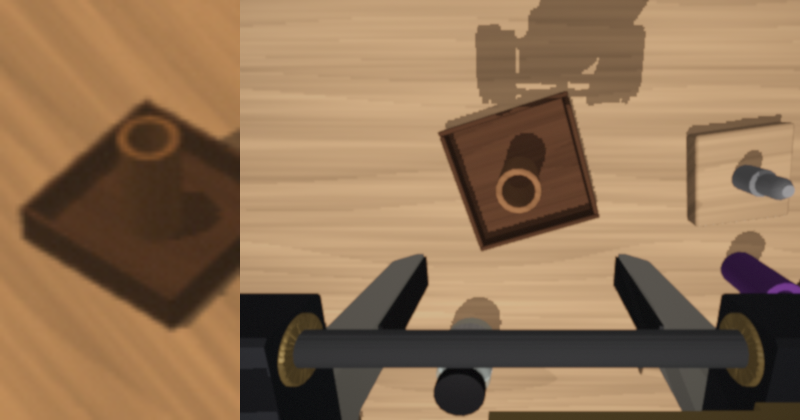

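The left crop (scene view) and the wrist view both show the sleeve upright on the tray floor, with its rim at about (518,190). Moving to sleeve 1 with the same yaw: the fingers clear the neighbours by at least 15 mm.

Call:
jog_arm --rows '[[[-0.1,0.24,0],[0,0,0]],[[-0.2,0.48,0],[0,0,0]],[[-0.3,0.72,0],[0,0,0]],[[-0.4,0.97,0],[0,0,0]],[[-0.4,0.97,0],[0,0,0]]]'

```text
t: 14.7
tool_pos: [0.5778, -0.0824, 0.2411]
orientation: [-0.005, 3.141, 0.003]
force: [-0.4, -1.1, 0.3]
opening: 0.093
gripper_force: 0.0
```

Call:
jog_arm --rows '[[[-0.1,0.24,-0.03],[0,0,0]],[[-0.2,0.48,-0.03],[0,0,0]],[[-0.3,0.72,-0.03],[0,0,0]],[[-0.4,0.95,-0.03],[0,0,0]],[[-0.405,0.98,-0.03],[0,0,0]]]'

```text
t: 15.2
tool_pos: [0.6586, 0.1129, 0.2462]
orientation: [0.004, -3.141, -0.002]
force: [0.0, -0.8, -0.6]
opening: 0.0929
gripper_force: 0.0
```

Call:
jog_arm --rows '[[[0,0,0],[0,0,0]],[[0,0,0],[0,0,0]]]'

```text
t: 15.4
tool_pos: [0.6578, 0.1072, 0.247]
orientation: [-0.002, -3.141, 0.001]
force: [0.3, -0.7, -0.3]
opening: 0.0933
gripper_force: 0.0
```

Run:
```python
from h import *
plan((.6584,.1092,.052),np.pi/2)
c=imaging.read_camera("wrist");np.savez("w5.npz",**c);f=c["frame"]
h=cv2.cvtColor(f,cv2.COLOR_RGB2HSV)
x0,y0=proj(c,(.6584,.1092,.09)).round().astype(int);print("pred",x0,y0)
i=f.astype(int).sum(2)
print("row",[(x,i[y0,x]) for x in range(x0-32,x0+33,2)]);print("col",[(y,i[y,x0]) for y in range(y0-32,y0+33,2)])
cv2.imwrite("pics/w5.png",f[:,:,::-1])
```

```text
t 15.4 pos [0.6578 0.1072 0.247 ] yaw 1.569 F [ 0.3 -0.7 -0.3] open 0.0933 q6 -1.48
 shift [-0.004  0.011  0.975] turn [-0.001 -0.    -0.001]
pred 282 193
row [(250, np.int64(488)), (252, np.int64(487)), (254, np.int64(487)), (256, np.int64(487)), (258, np.int64(459)), (260, np.int64(362)), (262, np.int64(347)), (264, np.int64(338)), (266, np.int64(334)), (268, np.int64(253)), (270, np.int64(130)), (272, np.int64(120)), (274, np.int64(122)), (276, np.int64(119)), (278, np.int64(125)), (280, np.int64(123)), (282, np.int64(122)), (284, np.int64(117)), (286, np.int64(115)), (288, np.int64(120)), (290, np.int64(117)), (292, np.int64(114)), (294, np.int64(127)), (296, np.int64(269)), (298, np.int64(323)), (300, np.int64(323)), (302, np.int64(325)), (304, np.int64(345)), (306, np.int64(465)), (308, np.int64(488)), (310, np.int64(488)), (312, np.int64(486)), (314, np.int64(487))]
col [(161, np.int64(118)), (163, np.int64(121)), (165, np.int64(120)), (167, np.int64(121)), (169, np.int64(189)), (171, np.int64(301)), (173, np.int64(322)), (175, np.int64(321)), (177, np.int64(314)), (179, np.int64(285)), (181, np.int64(273)), (183, np.int64(279)), (185, np.int64(289)), (187, np.int64(235)), (189, np.int64(129)), (191, np.int64(119)), (193, np.int64(122)), (195, np.int64(123)), (197, np.int64(120)), (199, np.int64(115)), (201, np.int64(114)), (203, np.int64(121)), (205, np.int64(198)), (207, np.int64(306)), (209, np.int64(321)), (211, np.int64(321)), (213, np.int64(363)), (215, np.int64(473)), (217, np.int64(496)), (219, np.int64(493)), (221, np.int64(479)), (223, np.int64(461)), (225, np.int64(459))]
```

View pics/w5.png

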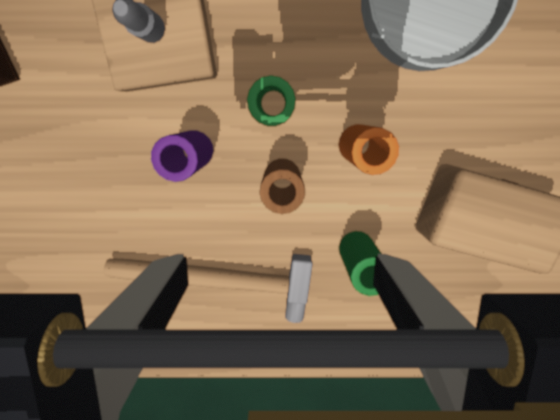

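Sleeve 1's rim is centred at (282,192), as predicted. Its neighbours are purple (175,157), green (271,101), orange (376,150) and green (370,275), all clear of the fingers. Descending.

Call:
jog_arm --rows '[[[0.004,0.01,0.25],[0,0,0]],[[0.004,0.01,0.5],[0,0,0]],[[0.004,0.01,0.75],[0,0,0]],[[0.004,0.01,0.9],[0,0,0]],[[0.004,0.01,0.955],[0,0,0]]]'

```text
t: 15.95
tool_pos: [0.6539, 0.108, 0.0517]
orientation: [-0.006, -3.135, 0.002]
force: [-1.3, -0.4, -0.6]
opening: 0.0929
gripper_force: 0.0
```

Call:
jog_arm --rows '[[[0,0,0],[0,0,0]],[[0,0,0],[0,0,0]],[[0,0,0],[0,0,0]],[[0,0,0],[0,0,0]],[[0,0,0],[0,0,0]]]' --hand 1 --squeeze 15

```text
t: 16.45
tool_pos: [0.6583, 0.1107, 0.0579]
orientation: [0.002, 3.139, 0.0]
force: [-0.2, -0.7, 0.4]
opening: 0.0577
gripper_force: 0.0
```

Call:
jog_arm --rows '[[[0,0,0],[0,0,0]],[[0,0,0],[0,0,0]],[[0,0,0],[0,0,0]]]'

```text
t: 16.75
tool_pos: [0.6577, 0.1106, 0.0567]
orientation: [0.002, 3.141, -0.0]
force: [-0.7, -0.1, 3.2]
opening: 0.0457
gripper_force: 15.0
```

Call:
jog_arm --rows '[[[0,0,-0.15],[0,0,0]],[[0,0,-0.4],[0,0,0]],[[0,0,-0.6],[0,0,0]],[[0,0,-0.7],[0,0,0]],[[0,0,-0.7],[0,0,0]]]'

```text
t: 17.25
tool_pos: [0.6596, 0.1109, 0.2011]
orientation: [0.002, 3.134, 0.001]
force: [-0.2, -0.2, -0.6]
opening: 0.0454
gripper_force: 15.0
```

Call:
jog_arm --rows '[[[0,0,0],[0,0,0]],[[0,0,0],[0,0,0]]]'

```text
t: 17.45
tool_pos: [0.6559, 0.1105, 0.1933]
orientation: [-0.002, -3.137, 0.001]
force: [-0.3, 0.4, -0.9]
opening: 0.0456
gripper_force: 15.0
```

Run:
```python
from h import *
plan((.4965,-.0240,.195))
c=imaging.read_camera("wrist");i=c["frame"].astype(int).sum(2)
print([(x,int(i[286,x])) for x in list(range(228,240,2))+list(range(322,334,2))])
print([(y,int(i[y,281])) for y in list(range(228,258,2))+list(range(308,334,2))])
```

```text
t 17.45 pos [0.6559 0.1105 0.1933] yaw 1.57 F [-0.3  0.4 -0.9] open 0.0456 q6 -1.48
 shift [ 0.796 -0.673 -0.005] turn [-0.    -0.003 -0.   ]
[(228, 57), (230, 57), (232, 59), (234, 136), (236, 239), (238, 243), (322, 374), (324, 383), (326, 333), (328, 104), (330, 57), (332, 54)]
[(228, 150), (230, 150), (232, 154), (234, 189), (236, 228), (238, 230), (240, 230), (242, 229), (244, 226), (246, 226), (248, 222), (250, 212), (252, 167), (254, 147), (256, 147), (308, 372), (310, 369), (312, 370), (314, 365), (316, 361), (318, 453), (320, 543), (322, 540), (324, 540), (326, 535), (328, 491), (330, 248), (332, 137)]
```

Call:
jog_arm --rows '[[[0.2,-0.17,0],[0,0,0]],[[0.4,-0.34,0],[0,0,0]],[[0.6,-0.51,0],[0,0,0]],[[0.75,-0.64,0],[0,0,0]],[[0.785,-0.67,0],[0,0,0]]]'

```text
t: 18.0
tool_pos: [0.496, -0.0254, 0.1939]
orientation: [-0.006, -3.137, 0.001]
force: [1.7, 0.4, 0.6]
opening: 0.0455
gripper_force: 15.0
```

Call:
jog_arm --rows '[[[0,0,0],[0,0,0]],[[0,0,0],[0,0,0]],[[0,0,0],[0,0,0]],[[0,0,0],[0,0,0]]]'

```text
t: 18.4
tool_pos: [0.5008, -0.0224, 0.1959]
orientation: [0.0, -3.141, -0.0]
force: [-0.5, -0.6, -0.7]
opening: 0.0454
gripper_force: 15.0
```

Call:
jog_arm --rows '[[[0.009,-0.005,0],[0,0,0]],[[0.009,-0.005,0.06],[0,0,0]],[[0.009,-0.005,0.12],[0,0,0]],[[0.009,-0.005,0.18],[0,0,0]],[[0.009,-0.005,0.23],[0,0,0]]]'

```text
t: 18.9
tool_pos: [0.4976, -0.0241, 0.1482]
orientation: [-0.002, -3.14, -0.0]
force: [0.3, -0.1, -1.4]
opening: 0.0458
gripper_force: 15.0
```

Call:
jog_arm --rows '[[[0,0,0],[0,0,0]],[[0,0,0],[0,0,0]]]'

```text
t: 19.1
tool_pos: [0.4981, -0.0242, 0.1499]
orientation: [-0.002, -3.141, -0.0]
force: [0.6, 0.5, 0.2]
opening: 0.0456
gripper_force: 15.0
```

Call:
jog_arm --rows '[[[0,0,0.02],[0,0,0]],[[0,0,0.04],[0,0,0]],[[0,0,0.06],[0,0,0]],[[0,0,0.06],[0,0,0]]]'

```text
t: 19.5
tool_pos: [0.4979, -0.0242, 0.1375]
orientation: [-0.002, -3.141, -0.0]
force: [-0.0, -0.3, -0.8]
opening: 0.0458
gripper_force: 15.0
```

Call:
jog_arm --rows '[[[0,0,0.02],[0,0,0]],[[0,0,0.04],[0,0,0]],[[0,0,0.05],[0,0,0]],[[0,0,0.05],[0,0,0]]]'

```text
t: 19.9
tool_pos: [0.498, -0.0242, 0.1277]
orientation: [-0.002, -3.141, -0.0]
force: [-1.0, 0.3, -0.6]
opening: 0.0457
gripper_force: 15.0
```

Call:
jog_arm --rows '[[[0,0,0.01],[0,0,0]],[[0,0,0.015],[0,0,0]],[[0,0,0.015],[0,0,0]]]'

```text
t: 20.2
tool_pos: [0.4983, -0.0243, 0.1251]
orientation: [-0.002, -3.141, 0.0]
force: [-0.3, -1.2, -0.5]
opening: 0.0458
gripper_force: 15.0
```

Call:
jog_arm --rows '[[[0,0,0.007],[0,0,0]],[[0,0,0.007],[0,0,0]],[[0,0,0.007],[0,0,0]]]'

```text
t: 20.5
tool_pos: [0.4983, -0.0242, 0.1238]
orientation: [-0.002, -3.142, -0.0]
force: [0.2, -0.1, -0.6]
opening: 0.0458
gripper_force: 15.0
```

Call:
jog_arm --rows '[[[0,0,0.005],[0,0,0]],[[0,0,0.005],[0,0,0]],[[0,0,0.005],[0,0,0]]]'

```text
t: 20.8
tool_pos: [0.4983, -0.0242, 0.1228]
orientation: [-0.002, -3.142, -0.0]
force: [-0.6, 0.7, -0.1]
opening: 0.0452
gripper_force: 15.0
```

Call:
jog_arm --rows '[[[0,0,0.005],[0,0,0]],[[0,0,0.005],[0,0,0]],[[0,0,0.005],[0,0,0]]]'

```text
t: 21.1
tool_pos: [0.4987, -0.0242, 0.1223]
orientation: [0.002, 3.141, -0.0]
force: [-0.1, 1.1, 3.7]
opening: 0.0457
gripper_force: 15.0
```

Call:
jog_arm --rows '[[[0,0,0.005],[0,0,0]],[[0,0,0.005],[0,0,0]],[[0,0,0.005],[0,0,0]]]'

```text
t: 21.4
tool_pos: [0.4994, -0.0243, 0.1221]
orientation: [0.002, 3.139, -0.0]
force: [-0.8, 1.0, 7.6]
opening: 0.0455
gripper_force: 15.0
```

Call:
jog_arm --rows '[[[0,0,0.005],[0,0,0]],[[0,0,0.005],[0,0,0]],[[0,0,0.005],[0,0,0]]]'

```text
t: 21.7
tool_pos: [0.5, -0.0243, 0.1219]
orientation: [0.002, 3.138, -0.0]
force: [0.3, 0.5, 11.7]
opening: 0.0457
gripper_force: 15.0
```

It has stopped on the shoulder, with 12 N vertical, no side force and no further descent, so it is a reject. I lift it and carry it to the tin.

Call:
jog_arm --rows '[[[0,0,-0.1],[0,0,0]],[[0,0,-0.25],[0,0,0]],[[0,0,-0.38],[0,0,0]],[[0,0,-0.4],[0,0,0]]]'

```text
t: 22.1
tool_pos: [0.5001, -0.0246, 0.2032]
orientation: [0.002, 3.137, -0.001]
force: [0.8, 1.2, -0.9]
opening: 0.0457
gripper_force: 15.0
```

Call:
jog_arm --rows '[[[0.03,0.2,0],[0,0,0]],[[0.06,0.45,0],[0,0,0]],[[0.09,0.7,0],[0,0,0]],[[0.09,0.74,0],[0,0,0]]]'

```text
t: 22.5
tool_pos: [0.4788, 0.128, 0.1983]
orientation: [0.005, -3.139, -0.002]
force: [0.1, -0.1, -0.6]
opening: 0.0454
gripper_force: 15.0
```

Call:
jog_arm --rows '[[[0.03,0.2,0],[0,0,0]],[[0.06,0.45,0],[0,0,0]],[[0.08,0.68,0],[0,0,0]],[[0.08,0.74,0],[0,0,0]],[[0.08,0.74,0],[0,0,0]]]'

```text
t: 23.0
tool_pos: [0.464, 0.2726, 0.1984]
orientation: [0.003, -3.14, 0.002]
force: [0.2, -1.9, -0.4]
opening: 0.0455
gripper_force: 15.0
```

Run:
```python
from h import *
plan((.465,.271,.063))
c=imaging.read_camera("wrist");f=c["frame"]
h=cv2.cvtColor(f,cv2.COLOR_RGB2HSV);m=cv2.inRange(h,(0,0,60),(179,55,255));m[250:]=0
k=max(cv2.findContours(m,0,2)[0],key=cv2.contourArea);x,y,w,hh=cv2.boundingRect(k)
print("tin box",x,y,w,hh,"left/right/top at z.038:",[ray(c,p,.038).round(3) for p in((x,y+hh/2),(x+w,y+hh/2),(x+w/2,y))],"pred c",proj(c,(.465,.271,.038)).round())
```

```text
t 23.0 pos [0.464  0.2726 0.1984] yaw 1.572 F [ 0.2 -1.9 -0.4] open 0.0455 q6 -1.14
 shift [-0.006 -0.007  0.677] turn [-0.001 -0.001 -0.   ]
tin box 201 112 151 138 left/right/top at z.038: [array([0.453, 0.194, 0.038]), array([0.453, 0.344, 0.038]), array([0.387, 0.269, 0.038])] pred c [279. 193.]
```

The tin is centred at (0.462, 0.269) with a measured diameter of 150 mm, so the arm is in position. Lowering.

Call:
jog_arm --rows '[[[0,-0.01,0.2],[0,0,0]],[[0,-0.01,0.4],[0,0,0]],[[0,-0.01,0.55],[0,0,0]],[[0,-0.01,0.63],[0,0,0]],[[0,-0.01,0.63],[0,0,0]]]'

```text
t: 23.55
tool_pos: [0.4627, 0.2665, 0.0703]
orientation: [-0.005, -3.136, 0.005]
force: [-0.8, -0.7, -1.2]
opening: 0.0457
gripper_force: 15.0
```

Call:
jog_arm --rows '[[[0,0,0],[0,0,0]],[[0,0,0],[0,0,0]],[[0,0,0],[0,0,0]]]'

```text
t: 23.85
tool_pos: [0.466, 0.2699, 0.0756]
orientation: [0.003, 3.139, 0.002]
force: [0.0, -0.4, -1.5]
opening: 0.0453
gripper_force: 15.0
```

Call:
jog_arm --rows '[[[0,0,0.015],[0,0,0]],[[0,0,0.03],[0,0,0]],[[0,0,0.045],[0,0,0]],[[0,0,0.045],[0,0,0]],[[0,0,0.045],[0,0,0]]]'

```text
t: 24.35
tool_pos: [0.4645, 0.2698, 0.0646]
orientation: [-0.002, -3.141, 0.0]
force: [-0.5, 0.6, 0.3]
opening: 0.0458
gripper_force: 15.0
```

Call:
jog_arm --rows '[[[0,0,0.006],[0,0,0]],[[0,0,0.006],[0,0,0]],[[0,0,0.006],[0,0,0]]]'

```text
t: 24.65
tool_pos: [0.4647, 0.2699, 0.0637]
orientation: [-0.002, -3.142, -0.0]
force: [0.1, 0.4, -0.1]
opening: 0.0457
gripper_force: 15.0
```

Call:
jog_arm --rows '[[[0,0,0.006],[0,0,0]],[[0,0,0.006],[0,0,0]],[[0,0,0.006],[0,0,0]]]'

```text
t: 24.95
tool_pos: [0.4649, 0.2699, 0.0627]
orientation: [0.002, 3.141, 0.0]
force: [0.4, -0.8, 0.6]
opening: 0.0459
gripper_force: 15.0
```

Call:
jog_arm --rows '[[[0,0,0.005],[0,0,0]],[[0,0,0.005],[0,0,0]],[[0,0,0.005],[0,0,0]]]'

```text
t: 25.25
tool_pos: [0.4656, 0.27, 0.0626]
orientation: [0.002, 3.14, 0.001]
force: [-0.9, -1.8, 6.5]
opening: 0.0457
gripper_force: 15.0
```

Call:
jog_arm --rows '[[[0,0,0],[0,0,0]],[[0,0,0],[0,0,0]],[[0,0,0],[0,0,0]],[[0,0,0],[0,0,0]],[[0,0,0],[0,0,0]]]' --hand -1

```text
t: 25.75
tool_pos: [0.4645, 0.2698, 0.0612]
orientation: [-0.002, -3.141, 0.0]
force: [0.2, -0.1, -0.5]
opening: 0.0811
gripper_force: 0.0
```

Call:
jog_arm --rows '[[[0,0,-0.05],[0,0,0]],[[0,0,-0.25],[0,0,0]],[[0,0,-0.5],[0,0,0]],[[0,0,-0.7],[0,0,0]],[[0,0,-0.9],[0,0,0]]]'

```text
t: 26.25
tool_pos: [0.4647, 0.2698, 0.2444]
orientation: [0.002, 3.14, 0.001]
force: [1.0, 1.0, -0.7]
opening: 0.0927
gripper_force: 0.0
```

Call:
jog_arm --rows '[[[0,0,0],[0,0,0]],[[0,0,0],[0,0,0]],[[0,0,0],[0,0,0]]]'

```text
t: 26.55
tool_pos: [0.4641, 0.2695, 0.2404]
orientation: [-0.002, -3.14, 0.001]
force: [-0.9, 0.4, -0.3]
opening: 0.0931
gripper_force: 0.0
```

Run:
```python
from h import *
c=imaging.read_camera("scene");cv2.imwrite("pics/end.png",c["frame"][:,:,::-1])
```

```text
(no output)
```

View pics/end.png

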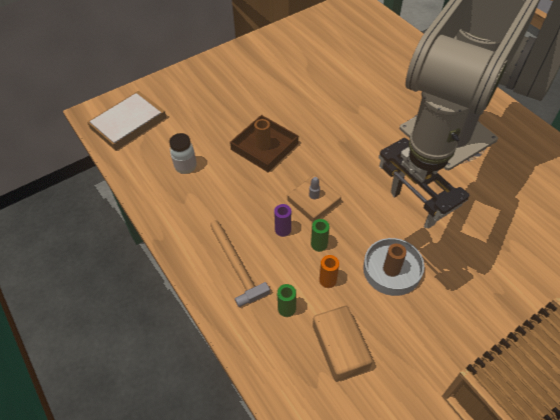

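The final scene view shows one sleeve upright in the tray at (262,133) and the other upright in the tin at (396,259). Nothing else has moved and the gripper is clear, so I hand the job in.

```bash
python3 -c "
from plant import robot
print(robot.close_job())"
```

```text
the job is handed in; nothing more can be done
None
```

The job is handed in at about 27 s, with no verdict returned: the sleeve that went down to the block stands upright in the square tray, and the one that stopped on the shoulder stands upright in the round tin.

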